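# Load a milled block into a cam-clamp fixture by pushing

### The arm

A 7-joint arm with a two-finger parallel gripper is mounted at the origin on a cart in front of the work surface, level with it; the furniture and walls round the work are solid. World frame = base frame: x ahead of the robot, y to its left, z up, the work surface at z = 0. Lengths are in m, angles in rad, forces in N, time in s.
With the tool pointing down it reaches from about 0.35 to 0.9 m from the base axis. Payload 8.1 kg.
Tool frame: the origin (TCP) lies at the very end of the fingers, on their centre line; the grasp point (between the pads) lies 19 mm behind it; z points along the fingers, y is the direction in which the jaws open and shut (so a half turn about z gives the same grasp; the last joint's range is limited). The gripper opens to 85 mm and grips with 20 to 120 N. Pads are 22 mm wide; open, the fingers measure 114 mm over their backs; the gripper's body (76 mm by 85 mm) begins 54 mm behind the grasp point. The pads swing forward as they close: fully open they stand 13 mm farther back than shut.
Start: joints at [1.133, 0.434, 0.025, 1.573, -0.012, 1.134, -0.075], TCP at [0.205, -0.59, 0.231] pointing down, gripper open.
Joint ranges: [-2.62, 2.62], [-0.44, 2.09], [-1.27, 1.32], [0.08, 2.57], [-1.32, 4.46], [0.12, 2], [-2.74, 2.74]. Speed limits (rad/s): [2.22, 2.22, 3.01, 3.01, 3.14, 3.14, 3.14].

### API

Orientations are given as a unit quaternion [x, y, z, w].
In Python, from rig import env gives the robot as it stands. Calls block until the motion is done:
- env.move_to(position, orientation): joint-space move of the TCP to a pose.
- env.servo_line(position, frame=None, rate=0.15): straight line of the TCP; frame=None keeps the orientation; rate is the mean speed in m/s.
- env.movej(angles): joint-space move.
- env.gripper_to(opening, effort=None): finger opening in m; effort is the grip in N (None keeps the last); returns when the fingers have stopped.
- env.pause(seconds).
- env.solve_ik(position, orientation): joint angles nearest the present ones, or None.
- env.get_obs(): the state.
- env.get_image(name): name is "side" or "top" or "wrist"; returns the picture (384x512x3 uint8, red, green, blue); there is no depth.
- env.camera_info(name): a dict with "fx", "fy", "cx", "cy" (pixels), "extrinsics" (4x4, takes a point from camera to world coordinates). Camera axes: x right, y down, z forward; pixel columns grow to the right and rows downward; lengths in m; the calibration is good to about 2 mm. A picture is of the moment at which its call begins: read the wrist's pose just before it. camera_info takes no time and is no camera call; for the wrist camera it gives the pose at the moment of the call.
A pose or a line that the arm cannot do raises env.Unreachable and nothing moves.
- env.sign_off(): hands the job in, once; it reports no verdict.
The state is a dict: "clock": time; "qpos": joint angles; "joint_velocities": joint speeds; "joint_efforts": joint torques, N m; "tcp_pos": TCP position; "tool_rot": TCP orientation; "force": force on the tool from outside, world axes, zero at the start; "wrist_torque": the same for the moment, N m; "width": finger opening in m.
Only numpy, scipy, OpenCV 4.12 (cv2) and the standard library are available. Lean on these libraries where they do the work, as an engineer would, in place of code of your own. Each camera call takes 0.05 s, during which the arm holds its last target.

### The job

Load the milled block that lies on the fixture plate into its clamp for drilling: push it end-first along the plate, through the narrow gap between the two guide rails, until it sits fully home against the end stop. Then push the cam lever round, all the way, so that the cam clamps the block, and take your hand away. Only push, and gently: the block is slid with the fingers, not pinched, lifted or tipped, and the tools and hardware lying about stay where they are.

Things in the scene. Friction and masses are not known exactly. Their poses are not given: they have to be found in the camera images.
- fixture: fixed aluminium plate 170 (x) by 300 (y) by 12 mm with steel parts on it. Origin on its underside, midway between the guide rails; plate covers x -85..85, y -80..220 mm, top at z = 12. The block slides along y, towards -y. Rails 20 mm thick, 16 mm high (top at z = 28), inner faces at x = -21.5 and +21.5 (43 mm gap), parallel from the stop to y = +18
- mouth (a point): centre of the mouth of the gap, on the plate's top, at y = +46 mm in the fixture's frame: from y = +18 to +46 the rails' cheeks flare out by 20 degrees each side, to a mouth 64 mm wide. The guiding faces are ground smooth and slippery; a block more than a few mm off centre may still catch on a cheek
- nest (a point): where the middle of the block's underside lies when home, at y = -10 mm in the fixture's frame, on the plate's top; the face of the end stop (a dark bar across the gap, 26 mm high, top at z = 38 mm) is 30 mm from it towards -y; the rear end of a block at home is at y = +20 mm
- block: loose milled metal block 40 (its x) by 60 (its y) by 28 mm high, 0.11 to 0.23 kg, with a slot 14 mm wide and 12 deep along y in its top. Origin: centre of its underside. Starts upright on the open part of the plate before the mouth, its long axis (y) up to 0.45 rad off the fixture's y; either end may lead
- cam_lever (a joint): lever angle, rad: 0 open, 1.6 at its end stop, clockwise from above; starts at 0 to 0.25. At 0 the lever points 226 degrees anticlockwise from the fixture's x axis, at 1.6 it points 134, so the knob moves mainly towards +y. Below 0.3 the cam is clear of the gap; it meets a block at home at about 1.1, then squeezes it on the far rail (up to about 15 N at the knob) and stays where left
- lever_knob (a point): centre of the upright black knob at the lever's end: a post 19 mm across, z = 32 to 62 mm above the worktop (this point at 47), 75 mm from the pivot, on the robot's side of the gap. The lever's arm is 11 mm wide, its top at z = 39 mm
- cam_pivot (a point): axis of the lever's pivot, fixed on the fixture at x = -32.7, y = -18 mm in its frame, 32 mm above the worktop
- bolt: bystander: hexagon bolt 57 mm tall standing on its head on the plate behind the rear rail
- nut: bystander: hexagon nut 22 mm, 11 mm high, lying on the plate behind the rear rail
- hex_key: bystander: black hexagon key 114 mm long on the worktop, to the left, nearer the robot
- spanner: bystander: combination spanner 160 mm long on the worktop to the right
- screwdriver: bystander: screwdriver with black handle, 228 mm long, on the worktop to the left
Mind the look-alikes: they are no part of the job. Of the things that look like the block, the smaller one is meant.

How it is judged:
By the outcome, as a careful person would: the job done as asked, in the order asked, and still so for the second after the job is handed in, with the robot touching nothing.
It also fails if it takes over 72 s, if anything falls off the work surface, if the arm or the gripper's body presses on something with over 40 N, if the wrist force passes 120 N, or if a joint passes its speed limit or range.

## Working session

There is one attempt and no reset: what is moved stays moved. The work goes in short steps, each a Python script; the robot and the scene stay as the last script left them, time stands still between calls to the robot, and variables do not carry over. Pictures are saved under pics/ and viewed, and the job is handed in when it is done.

```bash
ls; mkdir -p pics
python3 - <<'E'
from rig import env
import cv2
for n in ["top","side"]:
    im=env.get_image(n); cv2.imwrite(f"pics/{n}0.png",cv2.resize(im[:,:,::-1],None,fx=1.5,fy=1.5,interpolation=cv2.INTER_CUBIC))
    print(n,env.camera_info(n))
o=env.get_obs();print(o)
E
```

```text
pics
top {'fx': 347.2096814154329, 'fy': 347.2096814154329, 'cx': 256.64022809353645, 'cy': 193.29364503254197, 'extrinsics': array([[-0.01010952, -0.98275687,  0.18462592,  0.31704649],
       [-0.99976779,  0.01344779,  0.01683804,  0.05754463],
       [-0.01903051, -0.18441283, -0.98266462,  1.17635608],
       [ 0.        ,  0.        ,  0.        ,  1.        ]])}
side {'fx': 409.0604339142122, 'fy': 409.0604339142122, 'cx': 252.6733527152629, 'cy': 190.95517082105764, 'extrinsics': array([[ 9.99885070e-01, -7.29325929e-03,  1.32912035e-02,
         5.12321048e-01],
       [-1.51576100e-02, -4.98692225e-01,  8.66646590e-01,
        -8.76599897e-01],
       [ 3.07541568e-04, -8.66748449e-01, -4.98745458e-01,
         6.31558192e-01],
       [ 0.00000000e+00,  0.00000000e+00,  0.00000000e+00,
         1.00000000e+00]])}
{'clock': 0.1, 'qpos': array([ 1.13341801,  0.43514065,  0.02497583,  1.57398862, -0.011619  ,
        1.13399586, -0.07510373]), 'joint_velocities': array([-0.00070268, -0.00147103,  0.00069971, -0.0006033 ,  0.00057083,
       -0.0023452 , -0.00027143]), 'joint_efforts': array([ 4.70355822e-03, -6.71746659e+01,  1.02900323e+00, -3.16900849e+01,
        1.58093066e-02,  7.19910880e-03, -4.36013892e-06]), 'tcp_pos': array([ 0.20516037, -0.58989919,  0.23061909]), 'tool_rot': array([ 9.86029795e-01,  1.66567588e-01, -1.69511224e-04, -6.72619114e-04]), 'force': array([ 0.54673467, -1.0078092 , -0.30657684]), 'wrist_torque': array([ 0.04709697, -0.04253968,  0.01768523]), 'width': 0.08530172959440191}
```

View pics/top0.png

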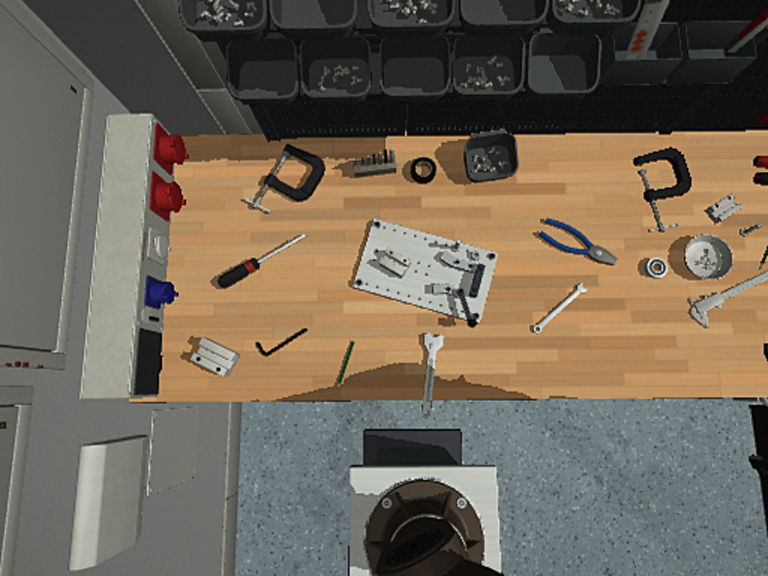

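View pics/side0.png

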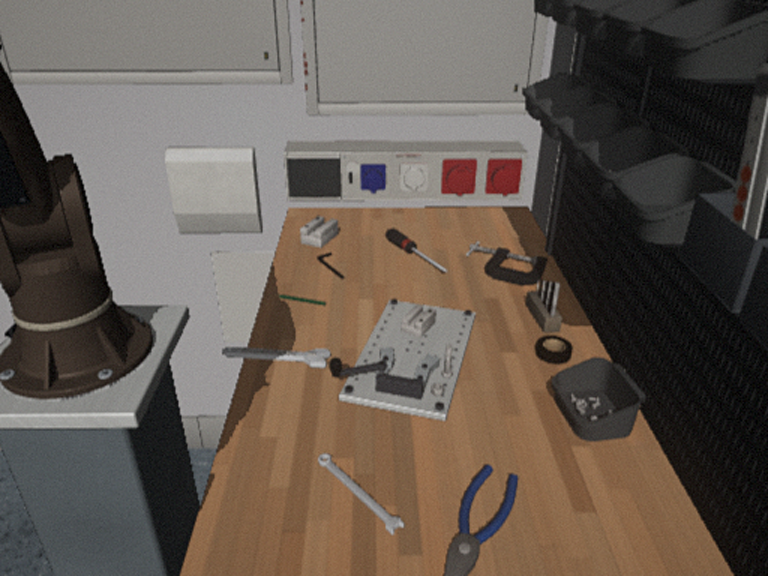

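Run:
```python
from rig import env
import cv2
im=env.get_image("top")[:,:,::-1]; cv2.imwrite("pics/top1.png",cv2.resize(im[140:225,228:338],None,fx=7,fy=7,interpolation=cv2.INTER_CUBIC))
im=env.get_image("side")[:,:,::-1]; cv2.imwrite("pics/side1.png",cv2.resize(im[190:285,215:325],None,fx=6,fy=6,interpolation=cv2.INTER_CUBIC))
im=env.get_image("wrist")[:,:,::-1]; cv2.imwrite("pics/w0.png",im)
import numpy as np
```

```text
(no output)
```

View pics/top1.png

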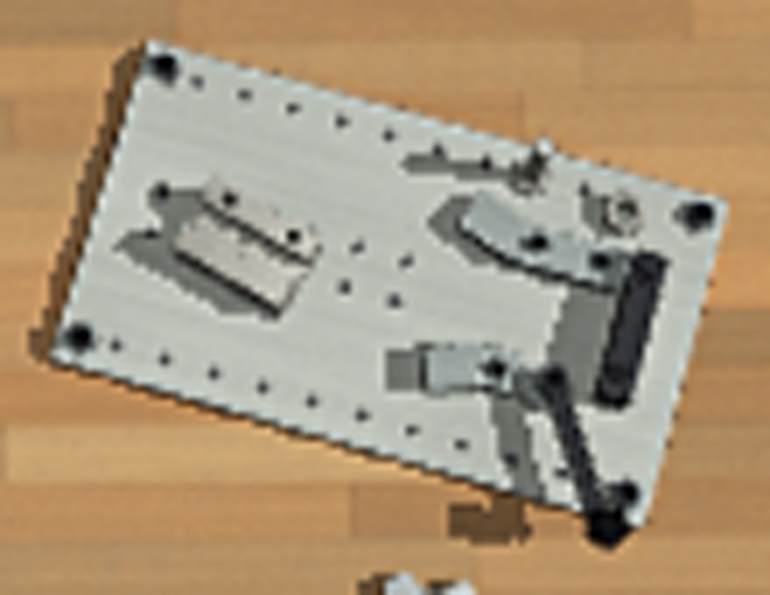

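View pics/side1.png

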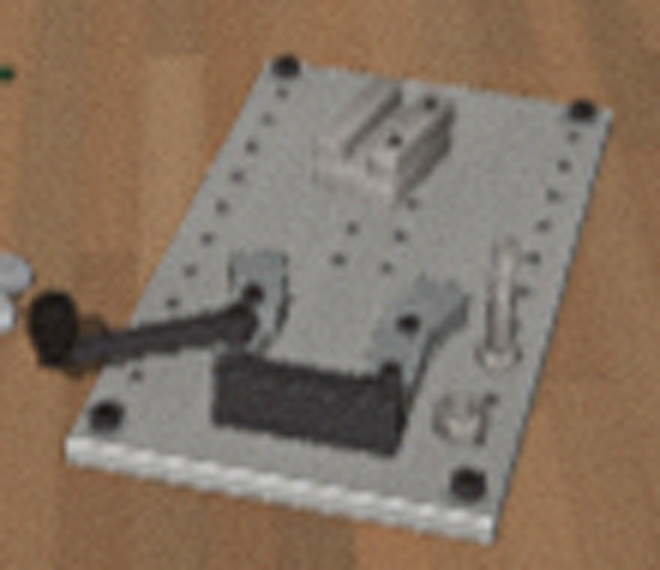

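View pics/w0.png

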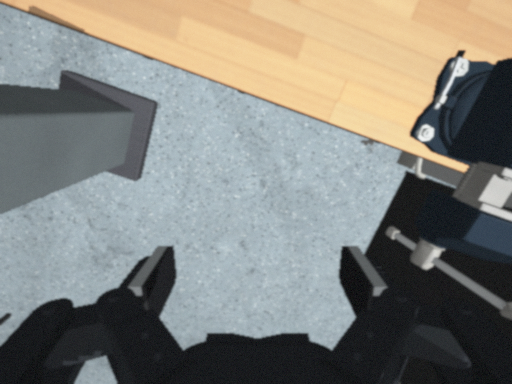

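```bash
cat > h.py <<'E'
from rig import env
import numpy as np, cv2
from scipy.optimize import least_squares
from scipy.spatial.transform import Rotation as R
def ray(ci,px,z):
    d=np.array([(px[0]-ci["cx"])/ci["fx"],(px[1]-ci["cy"])/ci["fy"],1.])
    T=ci["extrinsics"]; w=T[:3,:3]@d; o=T[:3,3]
    return o+w*(z-o[2])/w[2]
def proj(ci,P):
    T=ci["extrinsics"]; p=(np.atleast_2d(P)-T[:3,3])@T[:3,:3]
    return np.c_[p[:,0]/p[:,2]*ci["fx"]+ci["cx"],p[:,1]/p[:,2]*ci["fy"]+ci["cy"]]
def fit_pose(ci,obs,local,x0):
    """planar pose (x,y,yaw) of body with local 3D pts (z = world)"""
    def f(p):
        return (proj(ci,place(p,local))-obs).ravel()
    return least_squares(f,x0)
def place(p,L):
    L=np.atleast_2d(np.asarray(L,float)); c,s=np.cos(p[2]),np.sin(p[2])
    return np.c_[p[0]+c*L[:,0]-s*L[:,1],p[1]+s*L[:,0]+c*L[:,1],L[:,2]]
E
python3 - <<'E'
from h import *
ci=env.camera_info("top")
px=lambda u,v:(228+(u+.5)/7-.5,140+(v+.5)/7-.5)
C=[px(*p) for p in [(150,42),(728,203),(640,522),(50,360)]]
L=np.array([[85,220,12],[85,-80,12],[-85,-80,12],[-85,220,12]])/1000
W=[ray(ci,c,.012) for c in C]; print(np.round(W,4))
r=fit_pose(ci,np.array(C),L,[.5,0,0]);print(r.x,r.fun.round(2))
# block top corners z=.04
f=r.x
for p in [(205,180),(320,245),(285,312),(175,242)]:
    w=ray(ci,px(*p),.04); c,s=np.cos(f[2]),np.sin(f[2]); d=w[:2]-f[:2]
    print(w.round(4), (np.array([c*d[0]+s*d[1],-s*d[0]+c*d[1]])*1000).round(1))
E
```

```text
[[ 0.7063  0.1026  0.012 ]
 [ 0.6189 -0.1815  0.012 ]
 [ 0.4616 -0.1315  0.012 ]
 [ 0.5448  0.1524  0.012 ]]
[ 0.56273277 -0.08143274 -0.2946548 ] [-0.53 -0.44  0.32 -0.55  0.58  1.01 -0.39 -0.13]
[0.6269 0.0753 0.04  ] [ 15.9 168.6]
[0.5938 0.0204 0.04  ] [  0.2 106.5]
[0.5612 0.0377 0.04  ] [-36.1 113.6]
[0.5963 0.0901 0.04  ] [-17.7 173.8]
```

```bash
cat >> h.py <<'E'
def q(psi): return [np.cos(psi/2),np.sin(psi/2),0,0]
F0=np.array([0.56273,-0.08143,-0.29465])
def w2f(w,F):
    d=np.atleast_2d(w)[:,:2]-F[:2]; c,s=np.cos(F[2]),np.sin(F[2])
    return np.c_[c*d[:,0]+s*d[:,1],-s*d[:,0]+c*d[:,1]]
E
python3 - <<'E'
from h import *
o=env.get_obs(); ci=env.camera_info("wrist")
T=ci["extrinsics"]; Rt=R.from_quat(o["tool_rot"]).as_matrix()
print(Rt.T@(T[:3,3]-o["tcp_pos"])); print((Rt.T@T[:3,:3]).round(3), ci["fx"],ci["cx"],ci["cy"])
for psi in (F0[2]+np.pi/2,F0[2]-np.pi/2):
  for P in ([.56,0.0,.3],place(F0,[-.009,.18,.15])[0],place(F0,[0,.03,.03])[0]):
    print(psi,P,env.solve_ik(P,q(psi)))
E
```

```text
[ 0.07501065 -0.00062068 -0.14196513]
[[-0.    -0.955 -0.295]
 [ 1.    -0.    -0.   ]
 [ 0.    -0.295  0.955]] 281.43000965753083 257.1688257665987 195.47159267749015
1.2761463267948965 [0.56, 0.0, 0.3] [ 0.38633251  0.35564839 -0.65602223  1.58941596  0.22403212  1.27309175
 -0.60011789]
1.2761463267948965 [0.60639076 0.09342634 0.15      ] [ 0.17213427  0.57106979 -0.6160351   1.66066376  0.3729114   1.02991115
 -0.85847377]
1.2761463267948965 [ 0.57144215 -0.05272288  0.03      ] [ 0.31883519  0.64002667 -0.45722847  1.86626546  0.40719859  0.72845268
 -0.66305145]
-1.8654463267948966 [0.56, 0.0, 0.3] [ 0.62720386  0.47448055 -1.06104826  1.57160751  0.42153051  1.34523068
  2.36447277]
-1.8654463267948966 [0.60639076 0.09342634 0.15      ] [ 0.41366094  0.73535293 -1.06784758  1.64045545  0.68648196  1.18727368
  2.0305357 ]
-1.8654463267948966 [ 0.57144215 -0.05272288  0.03      ] [ 0.68048139  0.87437117 -1.07453413  1.83648059  0.91125525  1.0229095
  2.06613393]
```

Run:
```python
from h import *
P=place(F0,[0,.02,.28])[0]
env.move_to(P,q(F0[2]+np.pi/2)); env.gripper_to(0.0,effort=30)
env.pause(.2)
ci=env.camera_info("wrist"); im=env.get_image("wrist")[:,:,::-1]
o=env.get_obs(); print(o["clock"],o["tcp_pos"],P,o["width"])
np.savez("w1.npz",im=im,**{k:ci[k] for k in ci if k in("fx","fy","cx","cy","extrinsics")})
cv2.imwrite("pics/w1.png",cv2.resize(im,None,fx=1.5,fy=1.5,interpolation=cv2.INTER_CUBIC))
```

```text
3.5583 [ 0.56853943 -0.06229707  0.27999655] [ 0.5685381  -0.06229192  0.28      ] -0.0002487021152079074
```

View pics/w1.png

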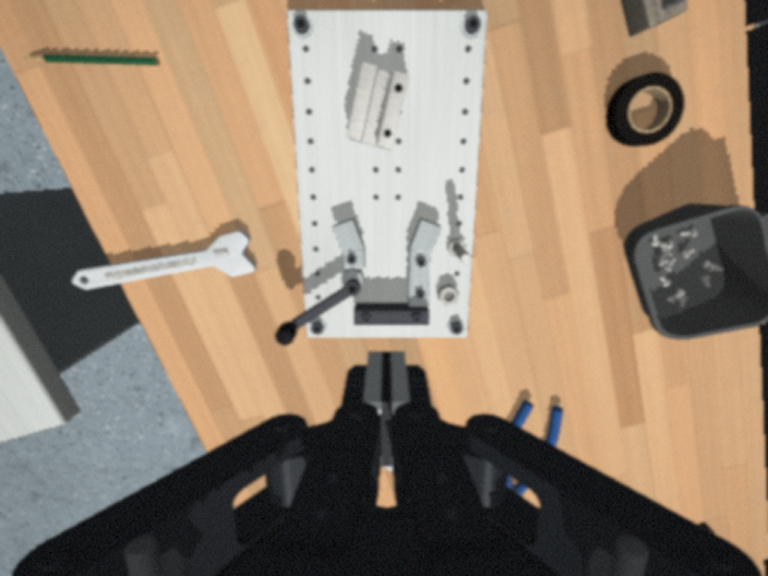

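Run:
```python
import cv2,numpy as np
im=np.load("w1.npz")["im"]
cv2.imwrite("pics/w1a.png",cv2.resize(im[0:110,185:335],None,fx=5,fy=5,interpolation=cv2.INTER_CUBIC))
cv2.imwrite("pics/w1b.png",cv2.resize(im[120:235,175:335],None,fx=5,fy=5,interpolation=cv2.INTER_CUBIC))
```

```text
(no output)
```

View pics/w1a.png

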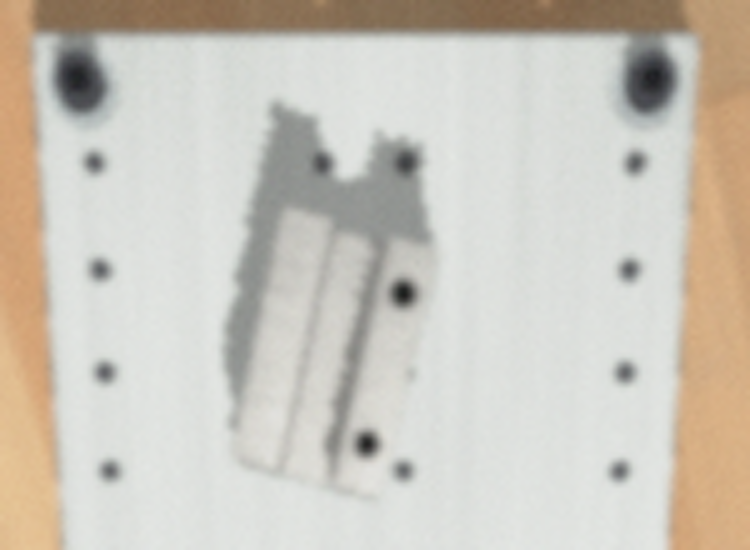

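View pics/w1b.png

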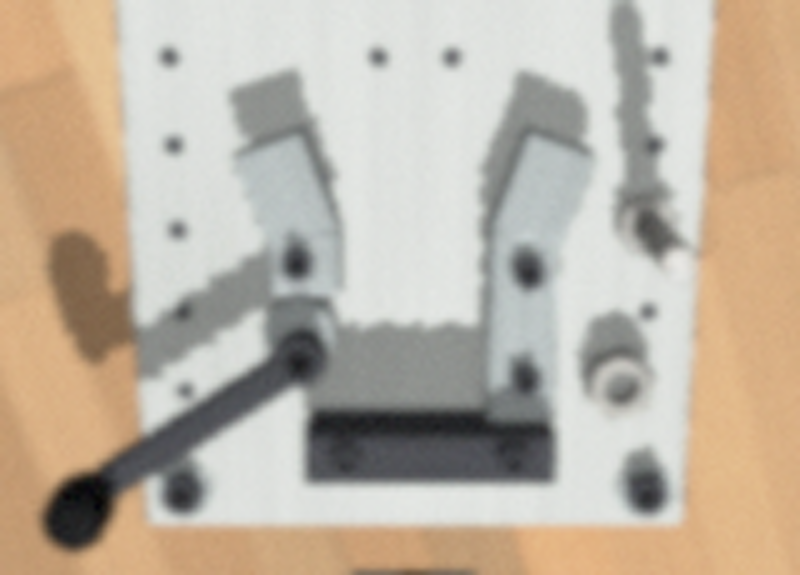

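Run:
```python
from h import *
d=np.load("w1.npz"); ci={k:d[k] for k in("fx","fy","cx","cy","extrinsics")}
a=lambda u,v:(185+(u+.5)/5-.5,(v+.5)/5-.5)
b=lambda u,v:(175+(u+.5)/5-.5,120+(v+.5)/5-.5)
C=np.array([a(33,33),a(697,36),b(148,526),b(682,524),b(297,130),b(530,130)])
L=np.array([[-85,220,12],[85,220,12],[-85,-80,12],[85,-80,12],[-32,46,28],[32,46,28]])/1e3
r=fit_pose(ci,C,L,F0); print(r.x,r.fun.reshape(-1,2).round(2)); F=r.x
B=np.array([a(285,205),a(435,243),a(235,458),a(380,497)])
LB=np.array([[-20,30,40],[20,30,40],[-20,-30,40],[20,-30,40]])/1e3
r=fit_pose(ci,B,LB,[.6,.05,-.5]); print(r.x,r.fun.reshape(-1,2).round(2))
print("block in fixture",w2f(r.x[:2],F)*1e3,r.x[2]-F[2])
k=ray(ci,b(78,500),.062); pv=place(F,[-.0327,-.018,.032])[0]
kf=w2f(k,F)*1e3; print("knob",k,kf, np.hypot(*(kf[0]-[-32.7,-18])),np.degrees(np.arctan2(kf[0,1]+18,kf[0,0]+32.7))%360)
print("pivot",w2f(ray(ci,b(303,355),.045),F)*1e3)
```

```text
[ 0.56241967 -0.08175746 -0.29501833] [[-1.02 -0.61]
 [ 0.94 -1.12]
 [-0.69  0.55]
 [ 0.33  0.96]
 [ 0.48  0.57]
 [-0.08  0.58]]
[ 0.59603723  0.05590126 -0.52396153] [[-0.92 -0.43]
 [ 1.06  0.29]
 [-0.83  0.24]
 [ 0.7  -0.03]]
block in fixture [[ -7.86012134 141.48598464]] -0.22894319658533252
knob [ 0.45934998 -0.10263725  0.062     ] [[-92.54579488 -49.94598401]] 67.83852194570552 208.09352226482594
pivot [[-31.09380049 -13.35785312]]
```

```bash
cat >> h.py <<'E'
F=np.array([0.5624,-0.0817,-0.295])
def fp(x,y,z): return place(F,[x/1e3,y/1e3,z/1e3])[0]
def wrist(name):
    ci=env.camera_info("wrist"); im=env.get_image("wrist")[:,:,::-1]
    np.savez(name+".npz",im=im,**{k:ci[k] for k in("fx","fy","cx","cy","extrinsics")})
    cv2.imwrite("pics/"+name+".png",cv2.resize(im,None,fx=1.5,fy=1.5,interpolation=cv2.INTER_CUBIC))
def st():
    o=env.get_obs(); print(round(o["clock"],2),(w2f(o["tcp_pos"],F)*1e3).round(1),round(o["tcp_pos"][2]*1e3,1),"f",o["force"].round(1),"w",round(o["width"]*1e3,1)); return o
E
python3 - <<'E'
from h import *
print(env.solve_ik(fp(-65,140,120),q(F[2])),env.solve_ik(fp(-65,140,120),q(F[2]+np.pi)))
env.move_to(fp(-65,140,120),q(F[2])); env.gripper_to(.024)
st()
env.servo_line(fp(-65,140,17),rate=.12); st()
wrist("w2")
E
```

```text
[-0.0386323   0.44524991 -0.25571961  1.88156116  0.14776597  0.83295395
 -2.23594232] [ 0.37104766  0.57936067 -0.85322177  1.84800233  0.52854535  0.95785859
  0.55839062]
5.47 [[-64.9 139.9]] 120.1 f [-0.3  0.6 -0.2] w 23.9
6.47 [[-64.6 140.3]] 17.6 f [0.4 0.2 1.1] w 24.1
```

View pics/w2.png

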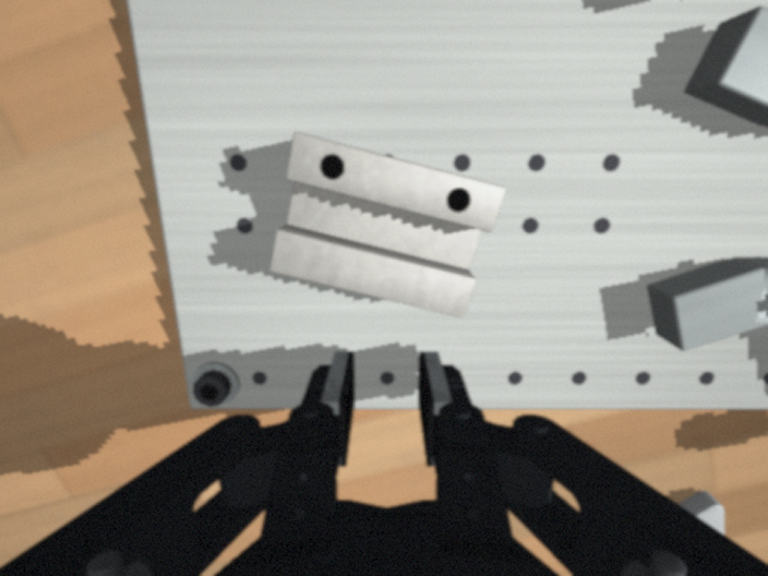

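Run:
```python
from h import *
env.servo_line(fp(-44,140,17),rate=.06); st()
for x in (-36,-31): env.servo_line(fp(x,140,17),rate=.04); st()
wrist("w3")
```

```text
7.03 [[-43.7 139.9]] 16.9 f [ 0.5 -0.6 -1. ] w 24.0
7.38 [[-35.7 140. ]] 17.0 f [ 0.2  0.8 -1. ] w 24.1
7.65 [[-30.6 140. ]] 17.0 f [-0.7  0.6  0.1] w 23.8
```

View pics/w3.png

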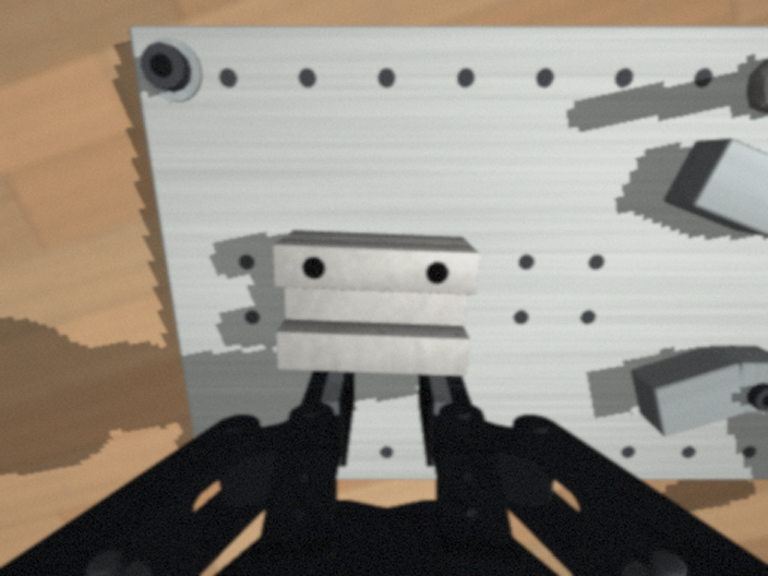

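Run:
```python
import cv2,numpy as np
im=np.load("w3.npz")["im"]
cv2.imwrite("pics/w3a.png",cv2.resize(im[145:260,170:330],None,fx=5,fy=5,interpolation=cv2.INTER_CUBIC))
```

```text
(no output)
```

View pics/w3a.png

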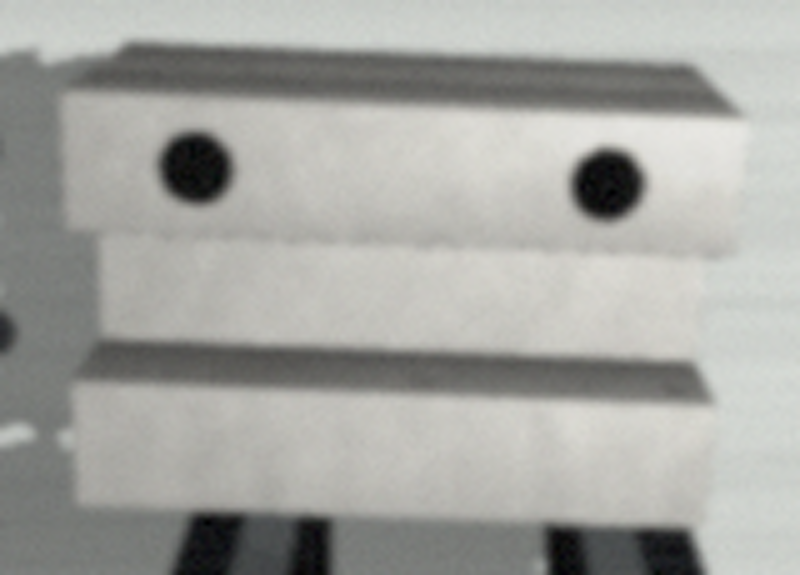

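```bash
cat >> h.py <<'E'
def blk(name,off,sc,pts,x0=None):
    d=np.load(name+".npz"); ci={k:d[k] for k in("fx","fy","cx","cy","extrinsics")}
    C=np.array([(off[0]+(u+.5)/sc-.5,off[1]+(v+.5)/sc-.5) for u,v in pts])
    LB=np.array([[-20,30,40],[20,30,40],[-20,-30,40],[20,-30,40]])/1e3
    r=fit_pose(ci,C,LB,[.6,.05,F[2]] if x0 is None else x0); print(r.fun.reshape(-1,2).round(2).tolist())
    print("block",(w2f(r.x[:2],F)*1e3).round(1),round(r.x[2]-F[2],3))
E
python3 - <<'E'
from h import *
blk("w3",(170,145),5,[(75,503),(63,93),(702,527),(745,117)])
E
```

```text
[[-0.92, 1.25], [-1.98, -1.17], [1.25, 1.12], [1.69, -0.38]]
block [[  1.  143.9]] -0.041
```

Run:
```python
from h import *
env.servo_line(fp(-46,140,17),rate=.1); env.servo_line(fp(-50,150,110),rate=.2); st()
for dp in (np.pi/2,-np.pi/2):
  for y,z in ((205,110),(205,20),(120,20),(31,20)): print(dp,y,z,env.solve_ik(fp(0,y,z),q(F[2]+dp)))
```

```text
8.62 [[-49.9 149.6]] 109.6 f [ 1.1 -0.  -0.4] w 24.1
1.5707963267948966 205 110 [ 0.14315681  0.64976864 -0.6324197   1.64789168  0.44170523  0.99098111
 -0.93353321]
1.5707963267948966 205 20 [ 0.11138145  0.75558834 -0.58363481  1.71115322  0.53289733  0.83873242
 -1.00720811]
1.5707963267948966 120 20 [ 0.24715085  0.7138447  -0.58165674  1.80178715  0.53244093  0.78754108
 -0.90309076]
1.5707963267948966 31 20 [ 0.39708935  0.683965   -0.57767154  1.86477684  0.53034609  0.75068719
 -0.77079532]
-1.5707963267948966 205 110 [ 0.36740292  0.81913327 -1.07074827  1.62849148  0.76972684  1.1711746
  1.9574349 ]
-1.5707963267948966 205 20 [ 0.36590817  0.96003248 -1.07599913  1.68883597  0.94258271  1.09973138
  1.83818347]
-1.5707963267948966 120 20 [-0.81422848  0.96332103  1.13901445  1.89430554 -1.04578815  1.03880877
 -2.63993468]
-1.5707963267948966 31 20 [-0.60842792  0.81894319  0.95104643  1.95147461 -0.89523334  0.86630163
 -2.60176613]
```

Run:
```python
from h import *
Q=q(F[2]+np.pi/2)
env.move_to(fp(0,206,110),Q); env.gripper_to(.006)
env.servo_line(fp(0.5,206,19),rate=.12); st()
env.servo_line(fp(0.5,190,19),rate=.08)
for y in (165,145,128): env.servo_line(fp(0.5,y,19),rate=.05); st()
env.servo_line(fp(0.5,133,19),rate=.1)
env.servo_line(fp(0,133,60),rate=.2)
env.servo_line(fp(0,20,180),rate=.25); st()
wrist("w4")
im=np.load("w4.npz")["im"]
cv2.imwrite("pics/w4a.png",cv2.resize(im[20:180,150:350],None,fx=4,fy=4,interpolation=cv2.INTER_CUBIC))
```

```text
11.03 [[  0.9 206.5]] 19.7 f [0.4 0.1 0.7] w 5.9
12.03 [[  0.5 164.5]] 18.9 f [ 1.5 -0.2 -0. ] w 6.0
12.58 [[  0.5 144.4]] 19.0 f [-0.8 -1.1 -0.5] w 6.1
13.07 [[  0.6 127.3]] 18.9 f [ 0.4 -0.8  0.1] w 6.0
14.49 [[-0.8 20.6]] 178.9 f [ 0.9  0.  -1.1] w 6.1
```

View pics/w4.png

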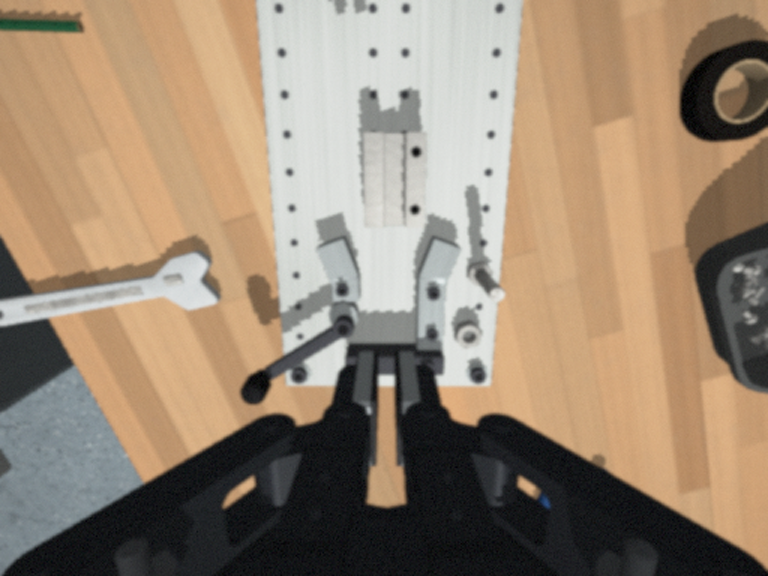

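View pics/w4a.png

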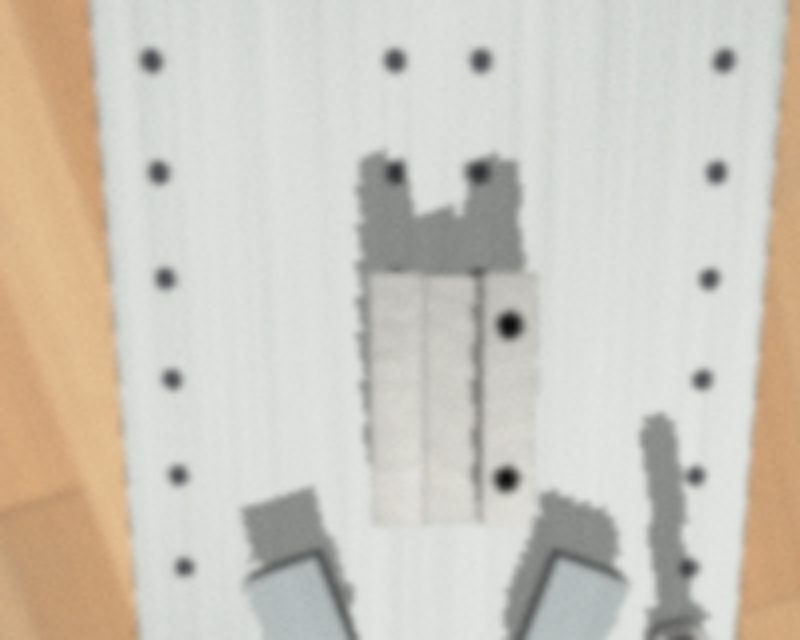

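Run:
```python
from h import *
blk("w4",(150,20),4,[(370,271),(538,271),(372,524),(533,524)])
d=np.load("w4.npz"); ci={k:d[k] for k in("fx","fy","cx","cy","extrinsics")}
px=lambda u,v:(150+(u+.5)/4-.5,20+(v+.5)/4-.5)
for p,z in (((320,550),.028),((557,550),.028),((165,278),.012),((709,278),.012),((395,172),.012),((480,172),.012)): print((w2f(ray(ci,px(*p),z),F)*1e3).round(1))
```

```text
[[-0.43, -0.53], [0.43, -0.53], [0.05, 0.61], [-0.05, 0.62]]
block [[ 3.8 85.6]] 0.001
[[-30.5  47.7]]
[[31.4 47.8]]
[[-70.  115.3]]
[[ 69.9 115.4]]
[[-10.6 140.2]]
[[ 10.7 140.3]]
```

Run:
```python
from h import *
d=np.load("w4.npz"); ci={k:d[k] for k in("fx","fy","cx","cy","extrinsics")}
print("bolt",w2f(ray(ci,(478/1.5,270/1.5),.016),F)*1e3,w2f(ray(ci,(500/1.5,295/1.5),.069),F)*1e3)
Q=q(F[2]+np.pi)
env.servo_line(fp(20,80,150),rate=.25)
env.move_to(fp(50,91,110),Q); env.gripper_to(0)
env.servo_line(fp(50,91,19),rate=.12); st()
env.servo_line(fp(38,90,19),rate=.06);st()
env.servo_line(fp(31,88,19),rate=.03); env.pause(.1);st()
wrist("w5")
```

```text
bolt [[66.8405224 20.1896146]] [[69.75590483 17.3521891 ]]
17.33 [[50.4 91.5]] 19.7 f [-0.3  0.6 -0.4] w 0.0
17.68 [[37.7 89.9]] 19.5 f [ 0.1 -0.1  0.2] w 0.2
18.18 [[30.9 87.9]] 18.9 f [ 0.  -0.1 -0.1] w -0.2
```

View pics/w5.png

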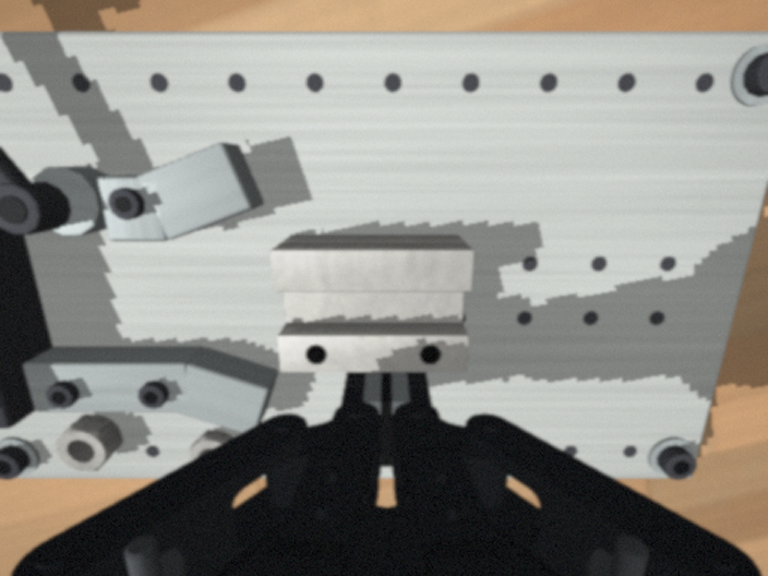

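Run:
```python
from h import *
blk("w5",(0,0),1.5,[(472,250),(468,371),(272,250),(279,371)])
d=np.load("w5.npz"); ci={k:d[k] for k in("fx","fy","cx","cy","extrinsics")}
for p,z in (((530,263),.012),((524,318),.012),((598,263),.012),((590,318),.012)): print((w2f(ray(ci,np.array(p)/1.5,z),F)*1e3).round(1))
```

```text
[[2.29, -0.85], [-0.25, 1.08], [-2.17, -0.74], [0.12, 1.2]]
block [[-1.7 84.1]] 0.001
[[-10.8 140.2]]
[[ 10.4 140.1]]
[[-10.8 164.8]]
[[ 10.4 165. ]]
```

Run:
```python
from h import *
Q=q(F[2]+np.pi/2)
env.servo_line(fp(46,91,19),rate=.1); env.servo_line(fp(46,110,90),rate=.25)
env.move_to(fp(0,148,90),Q); env.gripper_to(.005)
env.servo_line(fp(0,148,20),rate=.12); st()
def fy(o): 
    c,s=np.cos(F[2]),np.sin(F[2]); f=o["force"]; return (c*f[0]+s*f[1], -s*f[0]+c*f[1])
for y in (128,110,96,85,76,68,60,54,48,44,40,37):
    env.servo_line(fp(0,y,20),rate=.05); o=env.get_obs(); f=fy(o)
    print(round(o["clock"],2),(w2f(o["tcp_pos"],F)*1e3).round(1),np.round(f,1))
    if abs(f[1])>10 or abs(f[0])>10: print("stop");break
```

```text
21.24 [[  0.3 148.4]] 20.5 f [ 1.  -0.4 -0. ] w 4.9
21.79 [[  0.2 127.6]] [ 0.4 -0.2]
22.3 [[ -0.  109.4]] [-0.4 -0.1]
22.73 [[ 0.  95.3]] [-0.6 -0.1]
23.1 [[ 0.  84.3]] [ 0.3 -0. ]
23.43 [[ 0.1 75.3]] [ 0.1 -0.2]
23.74 [[ 0.  67.3]] [-0.4 -0.1]
24.05 [[ 0.  59.3]] [-0.3 -1. ]
24.32 [[ 0.  53.4]] [0.3 0.9]
24.58 [[ 0.  47.3]] [ 0.  -0.1]
24.83 [[ 0.  43.6]] [ 0.4 -0.4]
25.08 [[ 0.  39.5]] [0.4 0. ]
25.33 [[-0.  36.7]] [-0.2  1.4]
```

Run:
```python
from h import *
def fy(o): 
    c,s=np.cos(F[2]),np.sin(F[2]); f=o["force"]; return (c*f[0]+s*f[1], -s*f[0]+c*f[1])
y=36
while y>24:
    y-=1
    env.servo_line(fp(0,y,20),rate=.03); env.pause(.05); o=env.get_obs(); f=fy(o)
    print(round(o["clock"],2),y,(w2f(o["tcp_pos"],F)*1e3).round(1),np.round(f,1))
    if f[1]>7: print("stop");break
im=env.get_image("side")[:,:,::-1]; cv2.imwrite("pics/s2.png",cv2.resize(im[170:300,190:330],None,fx=5,fy=5,interpolation=cv2.INTER_CUBIC)[:600])
```

```text
25.63 35 [[-0.  34.8]] [-1.2  0.4]
25.93 34 [[-0.  33.9]] [0.2 0.1]
26.23 33 [[ 0. 33.]] [0.3 0.3]
26.53 32 [[ 0. 32.]] [ 0.3 -0.3]
26.83 31 [[ 0. 31.]] [0.2 0.5]
27.13 30 [[ 0.  30.9]] [0.5 5.9]
27.43 29 [[ 0.1 30.9]] [0.5 8.2]
stop
```

View pics/s2.png

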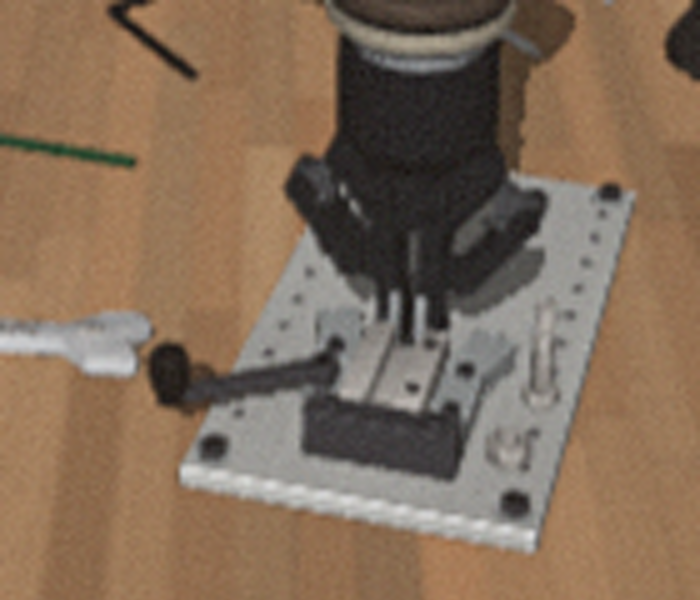

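```bash
cat >> h.py <<'E'
PV=np.array([-32.7,-18.])
def lev(a,gap):  # lever angle rad, gap mm between face and knob surface -> TCP xy, quat
    th=np.radians(226)-a; u=np.array([np.cos(th),np.sin(th)]); t=np.array([np.sin(th),-np.cos(th)])
    return PV+75*u-t*(20.5+gap), q(F[2]+th-np.pi/2)
E
python3 - <<'E'
from h import *
env.servo_line(fp(0,45,20),rate=.08); env.servo_line(fp(0,45,120),rate=.25); st()
wrist("w6")
p,Q=lev(.2,18); print(p)
env.move_to(fp(p[0],p[1],130),Q); st()
wrist("w7")
E
```

```text
28.38 [[ 0.3 44.2]] 120.7 f [ 0.1 -0.1 -0. ] w 5.1
[-72.64991271 -92.23782375]
29.18 [[-72.5 -91.8]] 129.7 f [ 0.4 -0.1  0.9] w 4.9
```

View pics/w7.png

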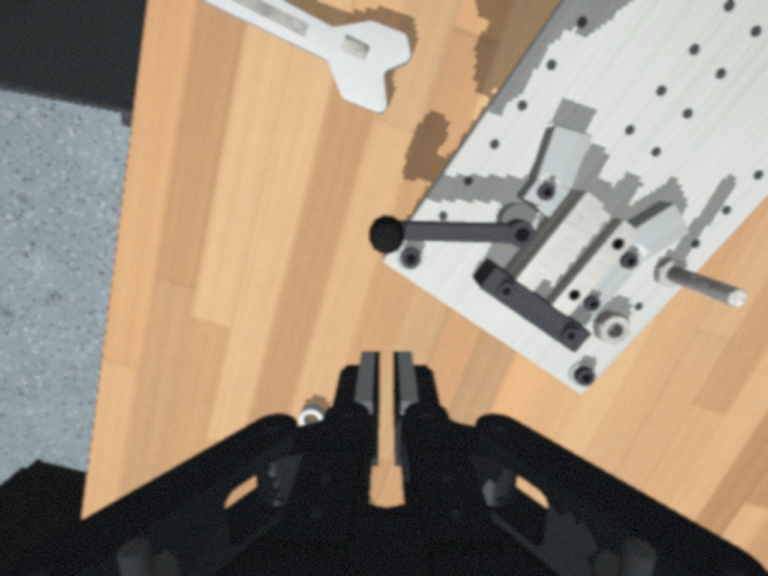

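Run:
```python
from h import *
env.gripper_to(0)
def go(a,gap,z=44,rate=.06):
    p,Q=lev(a,gap); env.servo_line(fp(p[0],p[1],z),frame=Q,rate=rate)
    o=env.get_obs(); th=np.radians(226)-a+F[2]; t=np.array([np.sin(th),-np.cos(th)]); u=np.array([np.cos(th),np.sin(th)])
    ft=-o["force"][:2]@t; print(round(o["clock"],2),round(a,2),"push",round(ft,1),"rad",round(o["force"][:2]@u,1),"z",round(o["force"][2],1)); return ft
go(.2,18,rate=.15); go(.2,4)
for a in np.arange(.3,1.06,.1):
    if go(a,0)>25: print("STOP"); break
```

```text
30.18 0.2 push 0.2 rad -1.1 z 0.0
30.57 0.2 push -0.4 rad -0.5 z 0.4
30.91 0.3 push 0.4 rad 0.7 z 0.4
31.19 0.4 push 0.1 rad 0.5 z 0.2
31.48 0.5 push 0.9 rad 0.1 z 0.0
31.76 0.6 push 0.5 rad -0.2 z 0.2
32.04 0.7 push -0.1 rad 0.1 z -0.0
32.33 0.8 push 0.5 rad -1.0 z 0.2
32.61 0.9 push 0.5 rad 0.1 z 0.4
32.89 1.0 push -0.3 rad -0.8 z 0.1
```

Run:
```python
from h import *
wrist("w8")
def go(a,gap,z=44,rate=.04):
    p,Q=lev(a,gap); env.servo_line(fp(p[0],p[1],z),frame=Q,rate=rate); env.pause(.05)
    o=env.get_obs(); th=np.radians(226)-a+F[2]; t=np.array([np.sin(th),-np.cos(th)]); u=np.array([np.cos(th),np.sin(th)])
    pp,_=lev(a,0)
    ft=-o["force"][:2]@t; print(round(o["clock"],2),round(a,2),"push",round(ft,1),"rad",round(o["force"][:2]@u,1),"z",round(o["force"][2],1),(w2f(o["tcp_pos"],F)*1e3-p).round(1)); return ft
for a in np.arange(1.05,1.66,.05):
    if go(a,0)>22: print("STOP"); break
wrist("w9")
```

```text
33.24 1.05 push -0.2 rad 1.1 z -0.1 [[ 0.1 -0.3]]
33.54 1.1 push -0.4 rad -0.3 z 0.3 [[ 0.  -0.2]]
33.84 1.15 push -0.5 rad -0.3 z 0.5 [[ 0.  -0.1]]
34.14 1.2 push 0.4 rad -0.4 z 0.2 [[-0.  -0.2]]
34.44 1.25 push 1.4 rad 0.2 z -1.3 [[-0.1 -0.2]]
34.74 1.3 push 2.2 rad -0.4 z 0.4 [[-0.2 -0.4]]
35.04 1.35 push 5.0 rad -0.9 z 0.9 [[-0.5 -0.7]]
35.34 1.4 push 5.5 rad -1.0 z 1.4 [[-0.7 -0.9]]
35.64 1.45 push 5.7 rad 0.2 z 0.7 [[-0.8 -0.7]]
35.94 1.5 push 2.7 rad 1.1 z -0.8 [[-0.4  0. ]]
36.24 1.55 push 8.3 rad 0.4 z 2.8 [[-1.2 -0.9]]
36.54 1.6 push 5.4 rad 0.6 z 0.8 [[-0.9 -0.4]]
36.84 1.65 push 11.1 rad -0.8 z 6.1 [[-2.4 -1.8]]
```

View pics/w9.png

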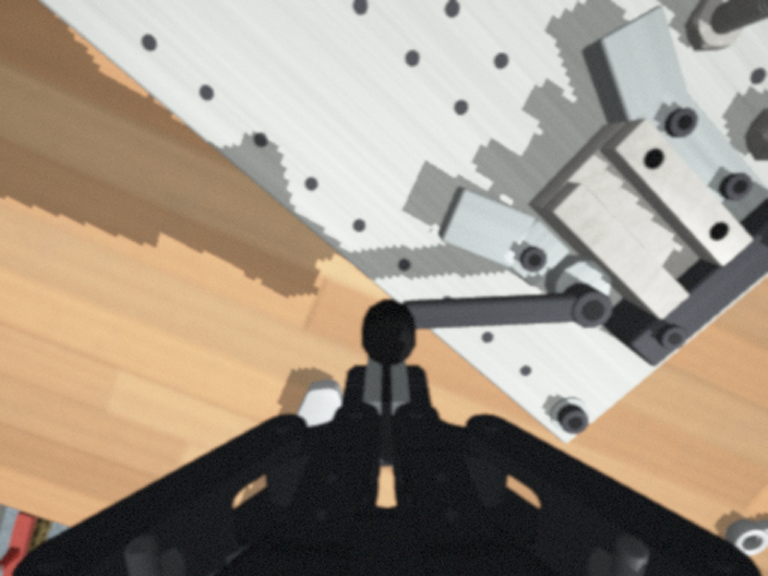

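```bash
cat >> h.py <<'E'
def actual():
    o=env.get_obs(); x,y=(w2f(o["tcp_pos"],F)*1e3)[0]
    best=min(np.arange(0,1.8,.002),key=lambda a:np.hypot(*(lev(a,0)[0]-[x,y])))
    return best,np.hypot(*(lev(best,0)[0]-[x,y]))
E
python3 - <<'E'
from h import *
print(actual())
for a in (1.68,1.71,1.74,1.77,1.80):
    p,Q=lev(a,0); env.servo_line(fp(*p,44),frame=Q,rate=.04); env.pause(.15)
    o=env.get_obs(); th=np.radians(226)-a+F[2]; t=np.array([np.sin(th),-np.cos(th)])
    ft=-o["force"][:2]@t; print(round(o["clock"],2),a,"push",round(ft,1),o["force"].round(1),actual())
    if ft>24: break
E
```

```text
(np.float64(1.614), np.float64(1.0356640914172583))
37.29 1.68 push 17.1 [-15.5  -7.3  11.7] (np.float64(1.618), np.float64(1.4347593234639529))
37.69 1.71 push 23.4 [-21.2 -10.   15.5] (np.float64(1.622), np.float64(1.8698311765421136))
38.09 1.74 push 27.9 [-25.3 -12.1  19.9] (np.float64(1.6260000000000001), np.float64(2.3243063930181243))
```

Run:
```python
from h import *
p,Q=lev(1.6,20); env.servo_line(fp(*p,44),frame=Q,rate=.08)
env.servo_line(fp(*p,150),rate=.25); 
env.move_to(fp(0,20,250),q(F[2]+np.pi/2)); env.pause(.3); st(); wrist("w10")
im=np.load("w10.npz")["im"]
cv2.imwrite("pics/w10a.png",cv2.resize(im[100:235,180:330],None,fx=5,fy=5,interpolation=cv2.INTER_CUBIC)[:600])
```

```text
40.28 [[-0.7 20. ]] 249.6 f [ 0.9 -0.4  0.8] w -0.1
```

View pics/w10a.png

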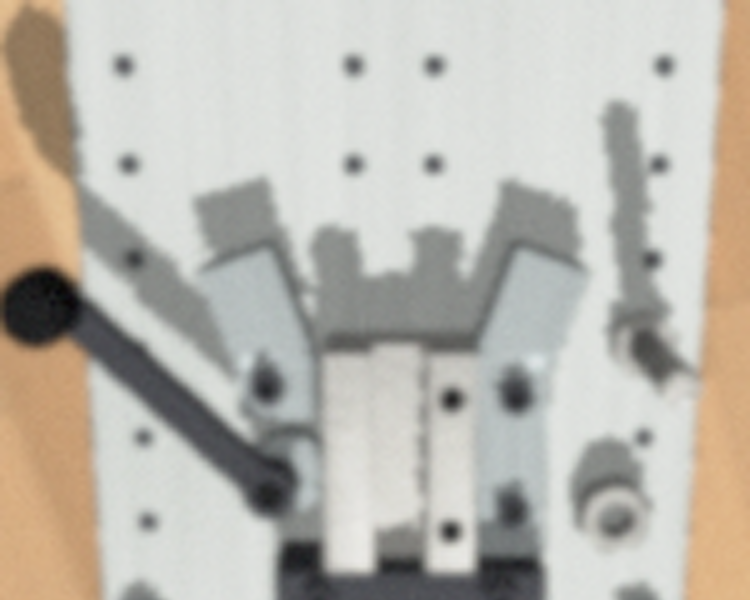

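View pics/w10.png

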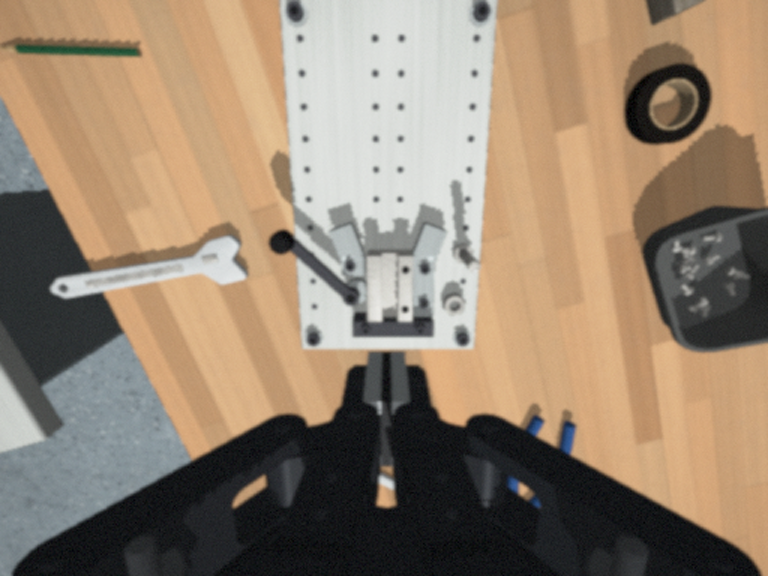

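Run:
```python
from h import *
d=np.load("w10.npz"); ci={k:d[k] for k in("fx","fy","cx","cy","extrinsics")}
px=lambda u,v:(180+(u+.5)/5-.5,100+(v+.5)/5-.5)
g=lambda u,v,z:(w2f(ray(ci,px(u,v),z),F)*1e3)[0]
k=g(40,305,.062);print("knob",k, "expected",PV+75*np.array([np.cos(np.radians(134.3)),np.sin(np.radians(134.3))]))
print("pivot",g(268,490,.045))
for u in (325,478): print("rear",g(u,352,.04),"front",g(u,574,.04))
e=proj(ci,place(F,np.array([[-.021,-.04,.038],[0.0215,-.04,.038],[-.0185,.02,.04],[.0215,.02,.04],*[np.r_[(PV+75*np.array([np.cos(t),np.sin(t)]))/1e3,.062] for t in np.radians([134.3,140])]])))
print(((e-[180,100])*5+2).round(0))
```

```text
knob [-83.59889639  36.83920173] expected [-85.08114641  35.67695503]
pivot [-32.45253202 -14.41767419]
rear [-17.46389111  20.82965502] front [-18.27211275 -39.55758323]
rear [21.45881484 20.82310663] front [ 22.59503493 -39.56478789]
[[315. 573.]
 [473. 573.]
 [321. 355.]
 [478. 355.]
 [ 34. 310.]
 [ 14. 333.]]
```

Run:
```python
from h import *
env.sign_off(); st()
```

```text
the job is handed in; nothing more can be done
the job is handed in; nothing more can be done
```

The block is home against the end stop, the cam lever is at its end stop, and I handed the job in at about 40 s with the hand clear of everything.

- **Getting it to the mouth:** I straightened and centred the block with two gentle side pushes. The first rear push had left it 3.8 mm off centre, so the second one was needed.
- **Pushing it home:** I pushed it end-first through the gap until it stopped. The push had risen to about 8 N when I stopped, with the fingers exactly where a block at home should put them.
- **Clamping:** I pushed the lever round. It stopped moving at about 1.61 rad while the push rose to 28 N.

**Last checks (wrist picture, after backing away):**

| Item | Measured | Expected |
|---|---|---|
| Block front end, y | -39.6 mm | -40 mm |
| Block rear end, y | 20.8 mm | 20 mm |
| Knob, x and y | (-83.6, 36.8) mm | (-85.1, 35.7) mm |

The block lies square against the far rail, and the bolt, nut and spanner looked undisturbed. The hex key and screwdriver were not in that last picture, but the arm never went near them.

**Disagreements:**
- After the second side push, the camera put the block 1.7 mm off centre, while the finger position implied about 0. It went into the gap without catching.
- The pivot, which is fixed, measured about 4 mm off in y. I put that down to the height I assumed for it.

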